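# Deburr the sawn tube end

## Robot

A 6-joint arm with a two-finger parallel gripper is mounted at the origin on the work surface. World frame = base frame: x ahead of the robot, y to its left, z up, the work surface at z = 0. Lengths are in m, angles in degrees, forces in N, time in s.
With the tool pointing down it reaches from about 0.25 to 0.775 m from the base axis. Payload 8.9 kg.
Tool frame: the origin (TCP) lies midway between the tips of the shut fingers; the grasp point (between the pads) lies robot.pinch_z behind it (robot.pinch_z is the distance from the TCP to the grasp point, in m); z points along the fingers, y is the line along which they close (so a half turn about z gives the same grasp; the last joint's range is limited). The gripper opens to 85 mm and grips with 20 to 120 N. Pads are 22 mm wide; open, the fingers measure 114 mm over their backs; the gripper's body (76 mm by 85 mm) begins 54 mm behind the grasp point. The pads swing forward as they close: fully open they stand 13 mm farther back than shut.
Start: joints at [62.951, 16.656, -8.789, 64.555, 0, 82.019], TCP at [0.172, 0.496, 0.209] pointing down, gripper open.
Joint ranges: [-144.48, 144.48], [-52.06, 99.96], [-74.48, 78.29], [-112.23, 115.85], [-86.99, 84.42], [-180, 180]. Speed limits (degrees/s): [127.2, 127.2, 159.86, 180, 180, 180].

## Interface

Orientations are given as [roll, pitch, yaw] about the fixed x, y, z axes, in that order (R = Rz(yaw) Ry(pitch) Rx(roll)).
In Python, from bench import status, imaging, robot, silhouettes, tip_of gives the robot as it stands.
- The arm moves only by the tool arm_command, never from a script. Its argument "plan" is a list of rows, each a list of 7 numbers: the shift along the world's x, y, z in units of 1 m (1.0 is 1 m), then the turn, a rotation vector about the world's x, y, z in units of 180 degrees (1.0 is 180 degrees), then the closure, from -1 (fully open) to 1 (shut). In form: [[tx, ty, tz, wx, wy, wz, hand], ...]. A call has 1 to 5 rows; each row is the pose to reach, as a shift and turn from the pose commanded when the call began, turning the shorter way round; what a row does not reach only later rows make up. A row lasts 1/12 s, in which the tool goes at most 41.7 mm and 7.16 degrees, less where a joint would pass 70% of its speed; a pose out of reach is approached as far as the arm can. A call with a number of a shift or a turn outside -1 to 1 is refused whole. A call with a gripper value outside its range is refused whole. The fingers move at their own pace and stop on an object; "squeeze" is the grip in N (left out, the last holds). Time passes only in rows, so rows that repeat a pose let the fingers close. It gives the time, the measured TCP pose, the force, the opening and the grip force at its end, in the units of the state.
- status.sense(): the state, without advancing time (a new reading comes with each control period).
- imaging.get_image(name): name is "scene" or "side" or "wrist"; returns (picture, depth): 384x512x3 uint8, blue, green, red; 384x512 float32, m along the optical axis (not along the pixel's ray), 0 where there is no reading.
- imaging.get_calibration(name): a dict with "camera_matrix" (3x3 intrinsics, pixels), "camera_from_world" (4x4, takes a point from world to camera coordinates). Camera axes: x right, y down, z forward; pixel columns grow to the right and rows downward; lengths in m; the calibration is good to about 2 mm. A picture is of the moment at which its call begins: read the wrist's pose just before it. get_calibration takes no time and is no camera call; for the wrist camera it gives the pose at the moment of the call.
- robot.job_done(): hands the job in; it is judged then, once.
Trained networks look in the newest picture that a camera, given by its name, has taken for a name from the list of things; names that differ only in an ending like _2 or _b are one class to them, and where a whole thing is asked for, a point or a joint stands for the part that bears it (a point fixed in the world has none). Each returns a list of dicts, best first, with "confidence" (0 to 1); they miss things now and then, are a little off and sometimes report something else, mostly with a low value. They report only what shows in the picture. A call takes as long as a camera call. They do not tell look-alikes from the thing itself.
- silhouettes(camera, target): "region" (384x512 bool, what is visible of it) and "position" ([row, column] in pixels, amid what is visible of it).
- tip_of(camera, target): "position" ([row, column] in pixels: a listed point, or the origin of a listed thing).
The state is a dict: "time": time; "joint_pos": joint angles; "joint_velocities": joint speeds; "joint_torque": joint torques, N m; "ee_pos": TCP position; "orientation": TCP orientation; "force": force on the tool from outside, world axes, zero at the start; "ft_torque": the same for the moment, N m; "width": finger opening in m; "grasp_force": force on a finger pad.
Only numpy, scipy, OpenCV 4.12 (cv2) and the standard library are available. Lean on these libraries where they do the work, as an engineer would, in place of code of your own. Each camera call takes 0.05 s, during which the arm holds its last target. There are 200 camera calls.

## Task

Take the deburring tool out of its stand in the tray and run its cone-shaped blade slowly (ten seconds or more) all the way round the inner edge of the sawn tube end, starting at the side of the clamp screw and going anticlockwise as seen from above until you are back there, tool upright and pressed steadily and lightly on the edge (about 7 N, never over 20 N). Then put the tool back upright in its stand, fully down, and let go of it. Leave the coffee pot, funnel, mess kit and scraper alone.

Things in the scene. Friction and masses are not known exactly. Their poses are not given: they have to be found in the camera images.
- jig: Wooden board 130 x 130 x 18 mm screwed to the mat; on it a rubber pad, a square steel clamp block (90 mm wide, top at 61 mm) and in that an upright aluminium tube. Origin: centre of the board's underside, on the tube's axis; z up, x towards the clamp screw. Clamp and tube sink straight down on the pad, springy, about 0.12 mm per N, 6 mm at most; they do not give sideways or turn.
- clamp_screw (a point): Middle of the clamp screw: a cross bolt through two ears on one side of the clamp block, 58 mm from the tube's axis and 43 mm above the mat, all of it below the block's top. The round begins and ends at this side of the tube.
- tube_mouth (a point): Centre of the tube's open top, 90 mm above the mat; z up. Bore 48 mm, wall 4 mm, 64 mm deep. Sawn crooked, 4.9 degrees out of square: the inner edge is up to 2 mm higher than this on one side, 2 mm lower opposite; which side is not told, find it by feel. With the cone on the edge the tool's axis runs on a 18.5 mm radius (16 to 21) about this point, tip 2 to 4 mm below the edge.
- handle (a point): Centre of the deburring tool's dark wooden handle: a square bar 26 x 26 mm, 53 mm long, from 33 to 86 mm above the tip. z runs along the tool from tip to handle end, x and y are square to the handle's flat faces. Under the handle is a brass flange, 38 mm across, 5 mm thick, its underside 28 mm above the tip; then a 9 mm steel shank. The tool weighs about 90 g.
- tip (a point): Point of the tool's blade, 59.5 mm below the handle's centre along the tool; z up along the tool. The blade is a blunt steel cone, point down, 22 mm across at 5.1 mm above the tip (flank 25 degrees from level). It works the same in every direction, so the tool need not be turned on the way round. Contact is checked at each eighth of the round: over 1 N there, never over 20 N.
- socket (a point): Centre of the mouth of the stand's hole, 47 mm above the mat, z up. The stand is a 70 x 70 x 32 mm wooden block in a slid-out grey steel tray (200 x 150 mm, walls to 42 mm); the hole, 28 mm across, goes down to the tray's floor 32 mm below. The tool stands in it point down, flange lying on the block: its tip is then 28 mm below this point.
- coffee_pot: Bystander: white enamel coffee pot, 158 mm tall, 116 mm across, spout to its +x, handle to -x; origin at the centre of its underside.
- funnel: Bystander: black plastic funnel standing on its wide mouth, 100 mm across, 105 mm tall; origin at the centre of its underside.
- mess_kit: Bystander: closed aluminium mess kit, 164 x 114 x 70 mm; origin at the centre of its underside.
- scraper: Bystander: orange plastic scraper lying flat, handle to its -x, under 300 mm long.
Not all that is in view belongs to the job. Of the things that look like the part that bears handle, the largest one is meant.

How it is judged (in metres and radians):
On the way, in this order (a step that is already met when the one before it is completed fails the run):
1. the deburring tool is lifted out of its stand (z of tip in the frame of socket above 0.005 m), for 0.1 s.
2. the blade presses on the inner edge at the clamp screw's side, where the round begins (x of tip in the frame of jig between 0.0125 and 0.0245 m and y of tip in the frame of jig between -0.006 and 0.006 m and horizontal distance between tip and tube_mouth below 0.0235 m and z of tip in the frame of jig above 0.078 m and angle between tip's own z axis and vertical below 0.4 rad and contact force between deburrer and jig above 1 N), for 0.3 s.
3. the blade presses on the inner edge 45 degrees round, anticlockwise (x of tip in the frame of jig between 0.0071 and 0.0191 m and y of tip in the frame of jig between 0.0071 and 0.0191 m and horizontal distance between tip and tube_mouth below 0.0235 m and z of tip in the frame of jig above 0.078 m and angle between tip's own z axis and vertical below 0.4 rad and contact force between deburrer and jig above 1 N), for 0.3 s.
4. the blade presses on the inner edge 90 degrees round, anticlockwise (x of tip in the frame of jig between -0.006 and 0.006 m and y of tip in the frame of jig between 0.0125 and 0.0245 m and horizontal distance between tip and tube_mouth below 0.0235 m and z of tip in the frame of jig above 0.078 m and angle between tip's own z axis and vertical below 0.4 rad and contact force between deburrer and jig above 1 N), for 0.3 s.
5. the blade presses on the inner edge 135 degrees round, anticlockwise (x of tip in the frame of jig between -0.0191 and -0.0071 m and y of tip in the frame of jig between 0.0071 and 0.0191 m and horizontal distance between tip and tube_mouth below 0.0235 m and z of tip in the frame of jig above 0.078 m and angle between tip's own z axis and vertical below 0.4 rad and contact force between deburrer and jig above 1 N), for 0.3 s.
6. the blade presses on the inner edge 180 degrees round, anticlockwise (x of tip in the frame of jig between -0.0245 and -0.0125 m and y of tip in the frame of jig between -0.006 and 0.006 m and horizontal distance between tip and tube_mouth below 0.0235 m and z of tip in the frame of jig above 0.078 m and angle between tip's own z axis and vertical below 0.4 rad and contact force between deburrer and jig above 1 N), for 0.3 s.
7. the blade presses on the inner edge 225 degrees round, anticlockwise (x of tip in the frame of jig between -0.0191 and -0.0071 m and y of tip in the frame of jig between -0.0191 and -0.0071 m and horizontal distance between tip and tube_mouth below 0.0235 m and z of tip in the frame of jig above 0.078 m and angle between tip's own z axis and vertical below 0.4 rad and contact force between deburrer and jig above 1 N), for 0.3 s.
8. the blade presses on the inner edge 270 degrees round, anticlockwise (x of tip in the frame of jig between -0.006 and 0.006 m and y of tip in the frame of jig between -0.0245 and -0.0125 m and horizontal distance between tip and tube_mouth below 0.0235 m and z of tip in the frame of jig above 0.078 m and angle between tip's own z axis and vertical below 0.4 rad and contact force between deburrer and jig above 1 N), for 0.3 s.
9. the blade presses on the inner edge 315 degrees round, anticlockwise (x of tip in the frame of jig between 0.0071 and 0.0191 m and y of tip in the frame of jig between -0.0191 and -0.0071 m and horizontal distance between tip and tube_mouth below 0.0235 m and z of tip in the frame of jig above 0.078 m and angle between tip's own z axis and vertical below 0.4 rad and contact force between deburrer and jig above 1 N), for 0.3 s.
10. the blade presses on the inner edge back at the clamp screw's side, closing the circle (all of step 2), for 0.3 s.
At the end, for the whole second after the job is handed in: The tool stands upright (within 3 degrees) and at rest in its stand, flange on the block (tip at least 26 mm below the hole's mouth, within 6 mm of the hole's axis), released (horizontal distance between tip and socket below 0.006 m and z of tip in the frame of socket below -0.026 m and angle between tip's own z axis and vertical below 0.06 rad and linear speed of deburrer below 0.02 m/s); the robot touches nothing.
It fails at once if the tool presses on the tube or its clamp with more than 20 N (contact force between deburrer and jig above 20 N).
It fails at once if the coffee pot is pushed out of its place or tipped (distance of coffee_pot from where it was at the start of the episode above 0.02 m or angle between coffee_pot's own z axis and vertical above 0.3 rad).
It fails at once if the funnel is pushed out of its place or tipped (distance of funnel from where it was at the start of the episode above 0.02 m or angle between funnel's own z axis and vertical above 0.3 rad).
It fails at once if the mess kit is pushed out of its place or tipped (distance of mess_kit from where it was at the start of the episode above 0.02 m or angle between mess_kit's own z axis and vertical above 0.3 rad).
It fails at once if the scraper is pushed out of its place or tipped (distance of scraper from where it was at the start of the episode above 0.02 m or angle between scraper's own z axis and vertical above 0.3 rad).
It also fails if it takes over 72 s, if anything falls off the work surface, if the arm or the gripper's body presses on something with over 40 N, if the wrist force passes 120 N, or if a joint passes its speed limit or range.

## Working session

There is one attempt and no reset: what is moved stays moved. The work goes in short steps, Python scripts to look and compute and a tool call to move; the robot and the scene stay as the last step left them, time stands still between calls to the robot, and variables do not carry over. Pictures are saved under pics/ and viewed, at most 10 in all, crops included, and the job is handed in when it is done.

Besides the shell and the picture viewer there is one more tool, called after ">>>" by a JSON object that holds its "fn" and its "kwargs", one argument or row to a line. arm_command: Moves the arm, as the interface text tells. Shifts and turns lie within -1 to 1; 1 stands for 1 m of shift or 180 degrees of turn. Its arguments: {"type":"object","properties":{"plan":{"type":"array","items":{"type":"array","items":{"type":"number"}}},"squeeze":{"type":"number"}},"required":["plan"]}

```bash
mkdir -p pics; cat > h.py <<'E'
import numpy as np, cv2
from bench import status, imaging, robot, silhouettes, tip_of
def cal(c):
    k=imaging.get_calibration(c); return np.array(k["camera_matrix"]),np.array(k["camera_from_world"])
def at_z(c,rc,z,KT=None):
    K,T=KT or cal(c); W=np.linalg.inv(T)
    d=W[:3,:3]@np.linalg.solve(K,[rc[1],rc[0],1]); o=W[:3,3]
    return o+d*(z-o[2])/d[2]
def cloud(c,D,KT=None):
    K,T=KT or cal(c); W=np.linalg.inv(T)
    v,u=np.mgrid[:D.shape[0],:D.shape[1]]
    P=np.stack([(u-K[0,2])/K[0,0]*D,(v-K[1,2])/K[1,1]*D,D],-1)
    return P@W[:3,:3].T+W[:3,3]
E
python3 - <<'E'
from h import *
print(status.sense(), robot.pinch_z)
Z=dict(clamp_screw=.043,tube_mouth=.09,handle=None,socket=.047,tip=.019,jig=0,coffee_pot=0,funnel=0,mess_kit=0,scraper=0)
Z['handle']=.0785
ims=[]
for c in("scene","side"):
    im,D=imaging.get_image(c); im=im.copy()
    for n,z in Z.items():
        for r in tip_of(c,n)[:3]:
            p=r["position"]; print(c,n,round(r["confidence"],2),np.round(p),at_z(c,p,z).round(3))
            cv2.circle(im,(int(p[1]),int(p[0])),3,(0,0,255),1)
    cv2.imwrite(f"pics/{c}0.png",im)
E
```

```text
{'time': 0.0, 'joint_pos': array([ 6.29508265e+01,  1.66875069e+01, -8.82792824e+00,  6.45567396e+01,
        3.01984230e-04,  8.20209197e+01]), 'joint_velocities': array([-0.06113752,  0.11650423, -0.18122092, -0.01919371,  0.05950394,
        0.01139387]), 'joint_torque': array([-7.94859807e-04, -5.37144148e+01,  3.31365931e+01,  1.58619590e-02,
       -1.79500489e-04,  1.29723858e-07]), 'ee_pos': array([0.17129962, 0.49579244, 0.20876568]), 'orientation': array([-1.79928566e+02, -1.03177548e-02,  1.60929900e+02]), 'force': array([-0.04796517, -0.38902147, -0.08225491]), 'ft_torque': array([-0.0071803 , -0.00084901,  0.00232915]), 'grasp_force': 0.0, 'width': 0.08563335996716506} 0.0187
scene clamp_screw 0.94 [156. 294.] [0.562 0.23  0.043]
scene tube_mouth 0.86 [141. 277.] [0.502 0.21  0.09 ]
scene handle 0.63 [231. 212.] [ 0.6   -0.204  0.079]
scene handle 0.63 [211. 247.] [ 0.625 -0.082  0.079]
scene handle 0.55 [282. 185.] [ 0.666 -0.365  0.079]
scene socket 0.59 [236. 210.] [ 0.589 -0.202  0.047]
scene tip 0.72 [179. 216.] [ 0.416 -0.007  0.019]
scene tip 0.68 [156. 293.] [0.5
[... 404 characters left out ...]
 [167. 200.] [0.547 0.292 0.043]
side tube_mouth 0.6 [169. 195.] [0.501 0.213 0.09 ]
side handle 0.76 [233. 293.] [ 0.592 -0.188  0.079]
side handle 0.59 [223. 258.] [ 0.538 -0.109  0.079]
side handle 0.49 [290. 342.] [ 0.571 -0.388  0.079]
side socket 0.56 [242. 298.] [ 0.605 -0.194  0.047]
side tip 0.87 [252. 297.] [ 0.6   -0.199  0.019]
side tip 0.65 [278. 352.] [ 0.657 -0.336  0.019]
side tip 0.59 [217. 244.] [ 0.555 -0.     0.019]
side jig 0.55 [190. 198.] [0.51  0.229 0.   ]
side coffee_pot 0.95 [202. 305.] [ 0.767 -0.015  0.   ]
side funnel 0.92 [243. 197.] [ 0.401 -0.012  0.   ]
side mess_kit 0.68 [330. 394.] [ 0.646 -0.478  0.   ]
side scraper 0.75 [154. 193.] [ 0.591  0.469 -0.   ]
```

View pics/scene0.png

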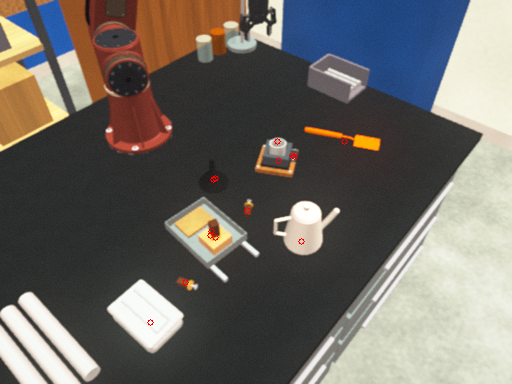

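View pics/side0.png

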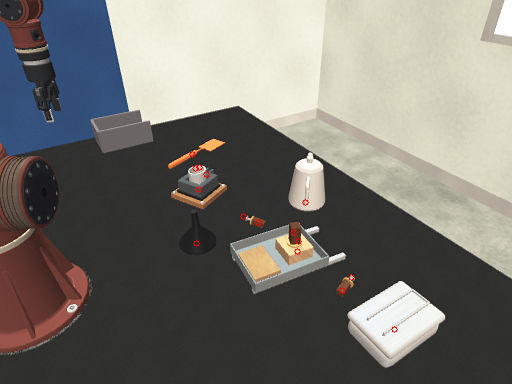

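The tool stands upright in the stand (scene ~[225,213], side ~[233,294]). The two small ones lying on the mat, scene [207,248] and [284,187], are look-alikes. The jig is at scene [150,277], with the screw at [156,294]. Next I'll look at the jig with the wrist camera.

>>> {"fn": "arm_command", "kwargs": {
  "plan": [
    [0.02, -0.02, 0.03, 0, 0, 0, -1],
    [0.045, -0.045, 0.05, 0, 0, 0, -1],
    [0.07, -0.07, 0.07, 0, 0, 0, -1],
    [0.095, -0.095, 0.09, 0, 0, 0, -1],
    [0.12, -0.12, 0.11, 0, 0, 0, -1]
  ]
}}

```text
time: 1.52
ee_pos: [0.2922, 0.3749, 0.3204]
orientation: [180.0, 0.0, 161.0]
force: [1.1, 1.2, 0.5]
width: 0.0857
grasp_force: 0.0
```

>>> {"fn": "arm_command", "kwargs": {
  "plan": [
    [0.025, -0.025, 0.0, 0, 0, 0, -1],
    [0.05, -0.05, 0.0, 0, 0, 0, -1],
    [0.075, -0.075, 0.0, 0, 0, 0, -1],
    [0.1, -0.1, 0, 0, 0, 0, -1],
    [0.125, -0.125, 0, 0, 0, 0, -1]
  ]
}}

```text
time: 1.93
ee_pos: [0.4175, 0.2497, 0.3195]
orientation: [180.0, 0.0, 160.9]
force: [0.9, -0.2, -0.1]
width: 0.0852
grasp_force: 0.0
```

>>> {"fn": "arm_command", "kwargs": {
  "plan": [
    [0.025, -0.02, 0.0, 0, 0, 0, -1],
    [0.04, -0.04, 0.0, 0, 0, 0, -1],
    [0.04, -0.05, 0.0, 0, 0, 0, -1],
    [0.04, -0.05, 0, 0, 0, 0, -1],
    [0.04, -0.05, 0, 0, 0, 0, -1]
  ]
}}

```text
time: 2.35
ee_pos: [0.4561, 0.2012, 0.3193]
orientation: [180.0, -0.0, 160.9]
force: [0.8, 0.2, 0.2]
width: 0.0856
grasp_force: 0.0
```

```bash
cat > look.py <<'E'
import sys
from h import *
tag=sys.argv[1]; names=sys.argv[2:]
s=status.sense(); print(s["time"],s["ee_pos"].round(4),s["orientation"].round(2),s["force"].round(2))
KT=cal("wrist"); im,D=imaging.get_image("wrist"); im=im.copy()
np.savez(f"{tag}.npz",im=im,D=D,K=KT[0],T=KT[1])
Z=dict(clamp_screw=.043,tube_mouth=.09,handle=.101,socket=.047,jig=0,tip=.019)
for n in names:
    for r in tip_of("wrist",n)[:3]:
        p=r["position"]; print(n,round(r["confidence"],2),np.round(p,1),at_z("wrist",p,Z[n],KT).round(4))
        cv2.circle(im,(int(p[1]),int(p[0])),3,(0,0,255),1)
cv2.imwrite(f"pics/{tag}.png",im)
E
python3 look.py w1 clamp_screw tube_mouth jig
```

```text
2.35 [0.4561 0.2012 0.3193] [ 1.7999e+02 -3.0000e-02  1.6087e+02] [0.79 0.21 0.17]
clamp_screw 0.97 [204.9 307.7] [0.5586 0.2389 0.043 ]
tube_mouth 0.68 [185.7 279. ] [0.5055 0.2112 0.09  ]
jig 0.67 [170.1 277.8] [0.5077 0.2142 0.    ]
```

View pics/w1.png

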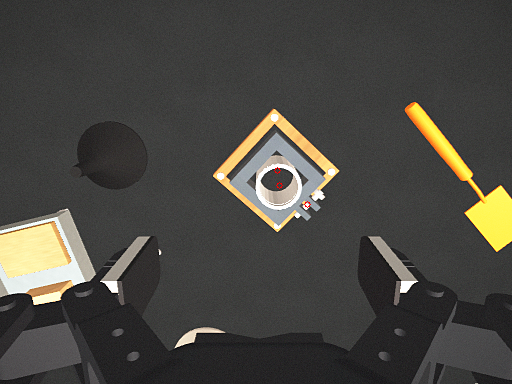

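The jig lies centrally, with the tube mouth at ~[186,278] and the screw at [205,308]. I'll refine both from the depth.

```bash
python3 - <<'E'
from h import *
d=np.load("w1.npz"); KT=(d["K"],d["T"]); D=d["D"].astype(float); P=cloud("wrist",D,KT)
c=np.array([.505,.212]); r=np.hypot(P[...,0]-c[0],P[...,1]-c[1])
ok=D>0
m=ok&(r<.04)&(P[...,2]>.08); Q=P[m]; print("rim n",len(Q),Q[:,2].min(),Q[:,2].max())
(x,y),R=cv2.minEnclosingCircle(Q[:,:2].astype(np.float32)); print("enc",x,y,R)
from scipy.optimize import least_squares
Q=Q[(Q[:,2]>.084)]
A=np.c_[Q[:,:2]-[x,y],np.ones(len(Q))]; print("plane",np.linalg.lstsq(A,Q[:,2],rcond=None)[0])
f=least_squares(lambda p:np.hypot(Q[:,0]-p[0],Q[:,1]-p[1])-.026,[x,y],loss='soft_l1',f_scale=.002); print("fit",f.x)
for lo,hi in((.055,.067),(.012,.024)):
    m=ok&(r<.11)&(P[...,2]>lo)&(P[...,2]<hi); Q=P[m][:,:2]
    m8=m.astype(np.uint8); n,l,s,_=cv2.connectedComponentsWithStats(m8); k=1+s[1:,4].argmax(); Q=P[l==k][:,:2]
    print(lo,len(Q),cv2.minAreaRect((Q*1000).astype(np.float32)), np.median(P[l==k][:,2]))
E
```

```text
rim n 892 0.080008172911196 0.4097790856097963
enc 0.5017548203468323 0.21551840007305145 0.03529282286763191
plane [-2.76671968  3.19996798  0.15917915]
fit [0.50327936 0.21268433]
0.055 2821 ((516.6445922851562, 214.9936065673828), (113.70191192626953, 90.43701934814453), 27.97818374633789) 0.061744485138159166
0.012 2470 ((505.98382568359375, 209.4102783203125), (129.6561279296875, 130.31521606445312), 27.857391357421875) 0.018820123986903498
```

```bash
python3 - <<'E'
from h import *
d=np.load("w1.npz"); KT=(d["K"],d["T"]); D=d["D"].astype(float); P=cloud("wrist",D,KT)
c=np.array([.506,.2095]); r=np.hypot(P[...,0]-c[0],P[...,1]-c[1])
Q=P[(D>0)&(r<.033)&(r>.02)&(P[...,2]>.08)&(P[...,2]<.1)]
from scipy.optimize import least_squares
for _ in range(3):
    A=np.c_[Q[:,:2]-c,np.ones(len(Q))]; q=np.linalg.lstsq(A,Q[:,2],rcond=None)[0]; e=Q[:,2]-A@q; Q=Q[abs(e)<.003]
f=least_squares(lambda p:np.hypot(Q[:,0]-p[0],Q[:,1]-p[1])-.026,c,loss='soft_l1',f_scale=.002)
print(len(Q),q,np.degrees(np.arctan(np.hypot(*q[:2]))),np.degrees(np.arctan2(q[1],q[0])),e.std(),f.x)
E
```

```text
414 [ 0.06851794 -0.03437356  0.09033705] 4.3835326013822735 -26.641653854559408 0.0009985037636738988 [0.50590371 0.20965916]
```

>>> {"fn": "arm_command", "kwargs": {
  "plan": [
    [0.01, -0.03, 0.0, 0, 0, 0, -1],
    [0.02, -0.06, 0.0, 0, 0, 0, -1],
    [0.03, -0.1, 0.0, 0, 0, 0, -1],
    [0.04, -0.14, 0, 0, 0, 0, -1],
    [0.05, -0.18, 0, 0, 0, 0, -1]
  ]
}}

```text
time: 2.97
ee_pos: [0.5065, 0.0205, 0.3196]
orientation: [180.0, 0.0, 161.1]
force: [1.2, -0.1, 0.3]
width: 0.0853
grasp_force: 0.0
```

>>> {"fn": "arm_command", "kwargs": {
  "plan": [
    [0.01, -0.04, 0.0, 0, 0, 0, -1],
    [0.02, -0.08, 0.0, 0, 0, 0, -1],
    [0.03, -0.11, 0.0, 0, 0, 0, -1],
    [0.04, -0.14, 0, 0, 0, 0, -1],
    [0.04, -0.17, 0, 0, 0, 0, -1]
  ]
}}

```text
time: 3.38
ee_pos: [0.5477, -0.1497, 0.319]
orientation: [180.0, 0.0, 161.0]
force: [-0.0, 0.1, -0.5]
width: 0.0853
grasp_force: 0.0
```

>>> {"fn": "arm_command", "kwargs": {
  "plan": [
    [0, -0.02, 0.0, 0, 0, 0, -1],
    [0, -0.02, 0.0, 0, 0, 0, -1],
    [0, -0.02, 0.0, 0, 0, 0, -1]
  ]
}}

```text
time: 3.63
ee_pos: [0.5466, -0.1688, 0.319]
orientation: [180.0, -0.0, 160.9]
force: [-0.6, 0.2, 0.4]
width: 0.0855
grasp_force: 0.0
```

```bash
python3 look.py w2 handle socket tip
```

```text
3.6333 [ 0.5466 -0.1688  0.319 ] [ 1.7998e+02 -3.0000e-02  1.6089e+02] [-0.6   0.15  0.36]
handle 0.96 [229.3 168.3] [ 0.6011 -0.3054  0.101 ]
handle 0.85 [133.9 356.4] [ 0.5633 -0.0554  0.101 ]
handle 0.67 [192.5 257.4] [ 0.5923 -0.1855  0.101 ]
socket 0.91 [188.7 255.2] [ 0.6016 -0.1921  0.047 ]
tip 0.92 [108.2 375.8] [ 0.5552 -0.0021  0.019 ]
tip 0.65 [246.4 184.1] [ 0.6601 -0.3278  0.019 ]
tip 0.57 [177.8 259. ] [ 0.5955 -0.1844  0.019 ]
```

View pics/w2.png

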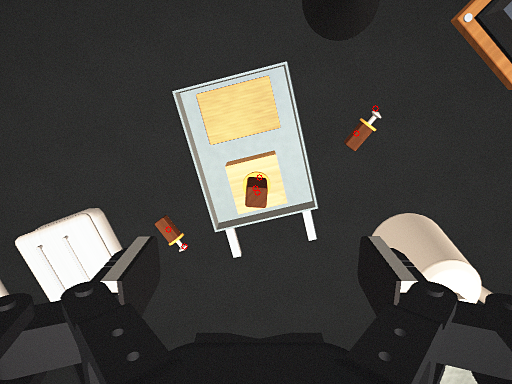

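The tool is at [190,256], standing in the stand's block (px 227–287, 152–213). Depth fits for handle top, block and tray next.

```bash
python3 - <<'E'
from h import *
d=np.load("w2.npz"); KT=(d["K"],d["T"]); D=d["D"].astype(float); P=cloud("wrist",D,KT)
c=np.array([.597,-.192]); r=np.hypot(P[...,0]-c[0],P[...,1]-c[1])
for lo,hi,R in((.097,.113,.04),(.049,.056,.04),(.042,.052,.07),(.037,.05,.2)):
    m=(D>0)&(r<R)&(P[...,2]>lo)&(P[...,2]<hi)
    n,l,s,_=cv2.connectedComponentsWithStats(m.astype(np.uint8)); k=1+s[1:,4].argmax(); Q=P[l==k]
    v,u=np.nonzero(l==k)
    print(lo,len(Q),np.median(Q[:,2]),Q[:,:2].mean(0),cv2.minAreaRect((Q[:,:2]*1000).astype(np.float32)),v.min(),v.max(),u.min(),u.max())
E
```

```text
0.097 468 0.10542564605126453 [ 0.59479818 -0.18852226] ((596.0902099609375, -188.98374938964844), (25.897502899169922, 26.391830444335938), 67.12782287597656) 185 207 245 267
0.049 191 0.052692278208596455 [ 0.58891153 -0.18666107] ((593.4126586914062, -186.29257202148438), (40.6380615234375, 30.81837272644043), 66.70958709716797) 171 194 242 272
0.042 1804 0.04776886880275144 [ 0.59151308 -0.1875871 ] ((596.29443359375, -189.1888427734375), (70.0760726928711, 70.64063262939453), 84.8113021850586) 154 213 225 286
0.037 1808 0.047725376103471884 [ 0.59095041 -0.18753223] ((596.2490844726562, -189.2175750732422), (70.09272003173828, 70.64775848388672), 84.69898986816406) 153 213 225 286
```

>>> {"fn": "arm_command", "kwargs": {
  "plan": [
    [0.015, -0.006, -0.02, 0, 0, -0.01, -1],
    [0.03, -0.012, -0.05, 0, 0, -0.021, -1],
    [0.045, -0.018, -0.08, 0, 0, -0.021, -1],
    [0.05, -0.02, -0.11, 0, 0, -0.021, -1],
    [0.05, -0.02, -0.14, 0, 0, -0.021, -1]
  ]
}}

```text
time: 4.25
ee_pos: [0.5977, -0.188, 0.1779]
orientation: [180.0, 0.1, 157.2]
force: [-0.8, -0.8, 0.7]
width: 0.0857
grasp_force: 0.0
```

>>> {"fn": "arm_command", "kwargs": {
  "plan": [
    [0, 0, -0.03, 0, 0, 0, -1],
    [0, 0, -0.06, 0, 0, 0, -1],
    [0, 0, -0.09, 0, 0, 0, -1],
    [0, 0, -0.11, 0, 0, 0, -1],
    [0, 0, -0.119, 0, 0, 0, -1]
  ]
}}

```text
time: 4.67
ee_pos: [0.5948, -0.1868, 0.0574]
orientation: [180.0, -0.2, 157.2]
force: [-0.1, 0.1, -0.7]
width: 0.0855
grasp_force: 0.0
```

>>> {"fn": "arm_command", "kwargs": {
  "plan": [
    [0, 0, 0, 0, 0, 0, -1],
    [0, 0, 0, 0, 0, 0, 0.2],
    [0, 0, 0, 0, 0, 0, 0.6],
    [0, 0, 0, 0, 0, 0, 1],
    [0, 0, 0, 0, 0, 0, 1]
  ],
  "squeeze": 60
}}

```text
time: 5.08
ee_pos: [0.5974, -0.1891, 0.0617]
orientation: [-180.0, 0.1, 157.2]
force: [0.4, -0.5, 0.0]
width: 0.0389
grasp_force: 0.0
```

>>> {"fn": "arm_command", "kwargs": {
  "plan": [
    [0, 0, 0, 0, 0, 0, 1],
    [0, 0, 0, 0, 0, 0, 1],
    [0, 0, 0, 0, 0, 0, 1],
    [0, 0, 0, 0, 0, 0, 1],
    [0, 0, 0, 0, 0, 0, 1]
  ],
  "squeeze": 60
}}

```text
time: 5.5
ee_pos: [0.5971, -0.1891, 0.0614]
orientation: [180.0, 0.1, 157.1]
force: [-1.3, 0.6, 6.4]
width: 0.0252
grasp_force: 58.7
```

Held (width 25 mm, 58.7 N). Now lifting it and carrying it to above the start point.

>>> {"fn": "arm_command", "kwargs": {
  "plan": [
    [0, 0, 0.01, 0, 0, 0, 1],
    [0, 0, 0.04, 0, 0, 0, 1],
    [0, 0, 0.08, 0, 0, 0, 1],
    [0, 0, 0.12, 0, 0, 0, 1],
    [0, 0, 0.16, 0, 0, 0, 1]
  ]
}}

```text
time: 5.92
ee_pos: [0.5959, -0.1886, 0.2227]
orientation: [180.0, -0.0, 157.1]
force: [2.0, -1.0, -1.0]
width: 0.0252
grasp_force: 59.3
```

>>> {"fn": "arm_command", "kwargs": {
  "plan": [
    [-0.005, 0.03, 0, 0, 0, 0, 1],
    [-0.01, 0.07, 0, 0, 0, 0, 1],
    [-0.02, 0.11, 0, 0, 0, 0, 1],
    [-0.03, 0.15, 0, 0, 0, 0, 1],
    [-0.037, 0.19, 0, 0, 0, 0, 1]
  ]
}}

```text
time: 6.33
ee_pos: [0.5583, 0.0027, 0.2211]
orientation: [180.0, 0.0, 157.1]
force: [1.1, 1.2, -0.6]
width: 0.0245
grasp_force: 59.4
```

>>> {"fn": "arm_command", "kwargs": {
  "plan": [
    [-0.005, 0.04, 0, 0, 0, 0, 1],
    [-0.01, 0.08, 0, 0, 0, 0, 1],
    [-0.02, 0.12, 0, 0, 0, 0, 1],
    [-0.03, 0.16, 0, 0, 0, 0, 1],
    [-0.038, 0.19, 0, 0, 0, 0, 1]
  ]
}}

```text
time: 6.75
ee_pos: [0.5203, 0.194, 0.2211]
orientation: [180.0, -0.0, 157.2]
force: [0.3, 0.1, -1.0]
width: 0.025
grasp_force: 59.4
```

>>> {"fn": "arm_command", "kwargs": {
  "plan": [
    [0, 0.015, 0, 0, 0, 0, 1],
    [0, 0.027, 0, 0, 0, 0, 1],
    [0, 0.027, 0, 0, 0, 0, 1],
    [0, 0.027, 0, 0, 0, 0, 1],
    [0, 0.027, 0, 0, 0, 0, 1]
  ]
}}

```text
time: 7.17
ee_pos: [0.5218, 0.2172, 0.2204]
orientation: [-180.0, 0.0, 157.1]
force: [0.5, -0.0, -0.8]
width: 0.0251
grasp_force: 59.4
```

```bash
python3 - <<'E'
from h import *
s=status.sense(); print(s["time"],s["ee_pos"],s["orientation"],s["force"],s["width"])
for c in("side","scene"):
    im,D=imaging.get_image(c); im=im.copy()
    for n in("tip","handle"):
        for r in tip_of(c,n)[:4]:
            p=r["position"]; print(c,n,round(r["confidence"],2),np.round(p,1),at_z(c,p,{"tip":.179,"handle":.238}[n]).round(4))
    K,T=cal(c); e=s["ee_pos"]
    q=K@(T@np.r_[e[0]-.001,e[1],e[2]-.042,1])[:3]; q=(q/q[2])[:2]; print("pred tip rc",q[::-1])
    x,y=map(int,q); cr=im[max(0,y-60):y+60,max(0,x-80):x+80]; cv2.imwrite(f"pics/{c}1.png",cv2.resize(cr,None,fx=5,fy=5,interpolation=1))
E
```

```text
7.1667 [0.52178341 0.21723614 0.2204039 ] [-1.79977105e+02  9.34523633e-03  1.57100892e+02] [ 0.47926709 -0.01072034 -0.76527781] 0.025123288984792713
side tip 0.7 [139.3 200.2] [0.5335 0.2256 0.179 ]
side tip 0.61 [218.4 241.5] [ 0.4509 -0.1847  0.179 ]
side tip 0.48 [275.5 352.4] [ 0.5395 -0.4324  0.179 ]
side tip 0.19 [156.8 196.5] [0.4791 0.1271 0.179 ]
side handle 0.6 [125.1 196.2] [0.517 0.203 0.238]
side handle 0.46 [289.8 343.3] [ 0.4621 -0.4837  0.238 ]
side handle 0.44 [221.9 259.8] [ 0.4401 -0.279   0.238 ]
pred tip rc [141.47863522 197.47026167]
scene tip 0.78 [120.5 284.2] [0.5178 0.2206 0.179 ]
scene tip 0.68 [199.8 247.3] [ 0.6583 -0.1168  0.179 ]
scene tip 0.59 [285.3 198. ] [ 0.7479 -0.3853  0.179 ]
scene handle 0.66 [109.3 281.4] [0.5222 0.1965 0.238 ]
scene handle 0.63 [283.4 184.1] [ 0.7525 -0.4221  0.238 ]
scene handle 0.5 [211.6 246.3] [ 0.7187 -0.1868  0.238 ]
pred tip rc [121.49692427 284.27273653]
```

View pics/side1.png

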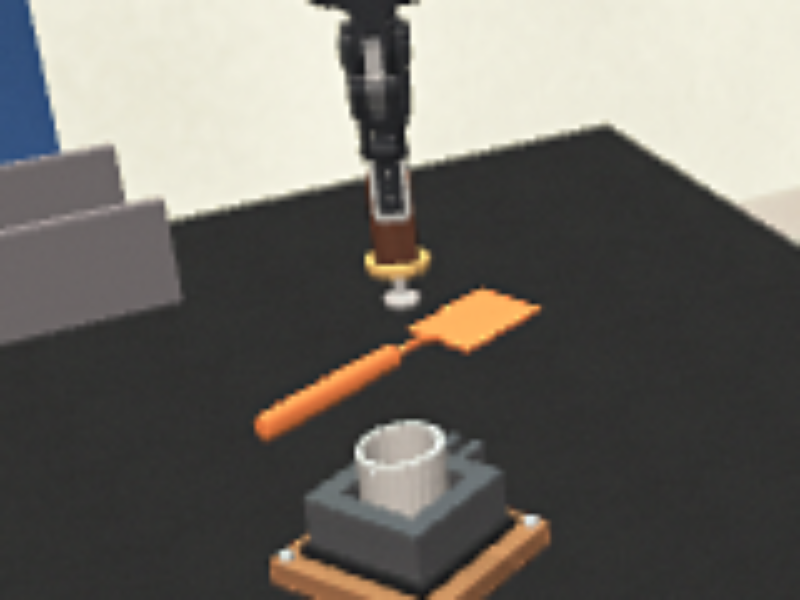

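The tool hangs straight in the gripper (cone at crop [300,402]), and the tube mouth is below it at [445,400]. I'll descend to just above the edge, then feel for it.

>>> {"fn": "arm_command", "kwargs": {
  "plan": [
    [0, 0, -0.02, 0, 0, 0, 1],
    [0, 0, -0.045, 0, 0, 0, 1],
    [0, 0, -0.07, 0, 0, 0, 1],
    [0, 0, -0.08, 0, 0, 0, 1],
    [0, 0, -0.085, 0, 0, 0, 1]
  ]
}}

```text
time: 7.88
ee_pos: [0.5204, 0.2176, 0.1338]
orientation: [-179.9, -0.1, 157.1]
force: [-0.7, 0.2, -0.5]
width: 0.0247
grasp_force: 59.4
```

>>> {"fn": "arm_command", "kwargs": {
  "plan": [
    [0, 0, 0, 0, 0, 0, 1],
    [0, 0, 0, 0, 0, 0, 1],
    [0, 0, 0, 0, 0, 0, 1],
    [0, 0, -0.0005, 0, 0, 0, 1],
    [0, 0, -0.001, 0, 0, 0, 1]
  ]
}}

```text
time: 8.3
ee_pos: [0.5221, 0.2184, 0.1352]
orientation: [179.9, 0.1, 157.2]
force: [-0.2, 0.1, -1.2]
width: 0.0248
grasp_force: 59.4
```

>>> {"fn": "arm_command", "kwargs": {
  "plan": [
    [0, 0, -0.0005, 0, 0, 0, 1],
    [0, 0, -0.001, 0, 0, 0, 1],
    [0, 0, -0.001, 0, 0, 0, 1]
  ]
}}

```text
time: 8.55
ee_pos: [0.5215, 0.2182, 0.1333]
orientation: [-180.0, -0.0, 157.2]
force: [-0.7, 0.7, -1.7]
width: 0.0249
grasp_force: 59.4
```

>>> {"fn": "arm_command", "kwargs": {
  "plan": [
    [0, 0, -0.0005, 0, 0, 0, 1],
    [0, 0, -0.001, 0, 0, 0, 1],
    [0, 0, -0.001, 0, 0, 0, 1]
  ]
}}

```text
time: 8.8
ee_pos: [0.5214, 0.2182, 0.1322]
orientation: [-180.0, -0.0, 157.2]
force: [0.4, -0.1, -1.7]
width: 0.0245
grasp_force: 59.4
```

>>> {"fn": "arm_command", "kwargs": {
  "plan": [
    [0, 0, -0.0003, 0, 0, 0, 1],
    [0, 0, -0.0006, 0, 0, 0, 1],
    [0, 0, -0.0006, 0, 0, 0, 1],
    [0, 0, -0.0006, 0, 0, 0, 1]
  ]
}}

```text
time: 9.13
ee_pos: [0.5215, 0.2182, 0.1317]
orientation: [180.0, -0.0, 157.1]
force: [0.0, -0.3, -1.0]
width: 0.0248
grasp_force: 59.4
```

>>> {"fn": "arm_command", "kwargs": {
  "plan": [
    [0, 0, -0.0003, 0, 0, 0, 1],
    [0, 0, -0.0006, 0, 0, 0, 1],
    [0, 0, -0.0006, 0, 0, 0, 1],
    [0, 0, -0.0006, 0, 0, 0, 1]
  ]
}}

```text
time: 9.47
ee_pos: [0.5214, 0.2182, 0.1311]
orientation: [-180.0, -0.0, 157.2]
force: [-0.2, -0.1, -0.3]
width: 0.0251
grasp_force: 59.4
```

>>> {"fn": "arm_command", "kwargs": {
  "plan": [
    [0, 0, -0.0003, 0, 0, 0, 1],
    [0, 0, -0.0006, 0, 0, 0, 1],
    [0, 0, -0.0006, 0, 0, 0, 1],
    [0, 0, -0.0006, 0, 0, 0, 1]
  ]
}}

```text
time: 9.8
ee_pos: [0.5215, 0.2182, 0.1305]
orientation: [-180.0, -0.0, 157.1]
force: [0.0, -0.6, -1.5]
width: 0.0247
grasp_force: 59.4
```

>>> {"fn": "arm_command", "kwargs": {
  "plan": [
    [0, 0, -0.0003, 0, 0, 0, 1],
    [0, 0, -0.0006, 0, 0, 0, 1],
    [0, 0, -0.0006, 0, 0, 0, 1]
  ]
}}

```text
time: 10.05
ee_pos: [0.5215, 0.2182, 0.1299]
orientation: [180.0, 0.0, 157.2]
force: [-0.3, -0.2, -0.7]
width: 0.025
grasp_force: 59.4
```

>>> {"fn": "arm_command", "kwargs": {
  "plan": [
    [0, 0, -0.0003, 0, 0, 0, 1],
    [0, 0, -0.0006, 0, 0, 0, 1],
    [0, 0, -0.0006, 0, 0, 0, 1]
  ]
}}

```text
time: 10.3
ee_pos: [0.5216, 0.2182, 0.1294]
orientation: [180.0, 0.0, 157.2]
force: [0.2, -0.4, 1.1]
width: 0.0245
grasp_force: 59.6
```

>>> {"fn": "arm_command", "kwargs": {
  "plan": [
    [0, 0, -0.0003, 0, 0, 0, 1],
    [0, 0, -0.0006, 0, 0, 0, 1],
    [0, 0, -0.0006, 0, 0, 0, 1]
  ]
}}

```text
time: 10.55
ee_pos: [0.5217, 0.2182, 0.129]
orientation: [180.0, 0.0, 157.2]
force: [-1.4, 0.2, 4.0]
width: 0.0244
grasp_force: 59.9
```

Contact at about z = 0.1293 (+5 N over the −1 N baseline). I'll press to ~7 N, settle, and compute the arc table.

>>> {"fn": "arm_command", "kwargs": {
  "plan": [
    [0, 0, -0.0002, 0, 0, 0, 1],
    [0, 0, -0.0004, 0, 0, 0, 1],
    [0, 0, -0.0004, 0, 0, 0, 1],
    [0, 0, -0.0004, 0, 0, 0, 1],
    [0, 0, -0.0004, 0, 0, 0, 1]
  ]
}}

```text
time: 10.97
ee_pos: [0.5217, 0.2182, 0.1287]
orientation: [180.0, 0.0, 157.2]
force: [-0.8, -0.1, 5.3]
width: 0.0248
grasp_force: 60.2
```

```bash
python3 - <<'E'
from h import *
s=status.sense(); print(s["ee_pos"].round(4),s["force"].round(2))
f=lambda p:np.array([.0185*np.cos(p),.0185*np.sin(p),.00206*np.cos(p+np.radians(26.6))])
for a in range(0,360,15):
    b=[f(np.radians(27.9+a+3*i)) for i in range(6)]
    print(a,[list(map(float,(x-b[0]).round(4))) for x in b[1:]])
E
```

```text
[0.5217 0.2182 0.1287] [-0.85 -0.11  5.28]
0 [[-0.0005, 0.0008, -0.0001], [-0.001, 0.0017, -0.0002], [-0.0016, 0.0025, -0.0003], [-0.0022, 0.0032, -0.0004], [-0.0028, 0.0039, -0.0005]]
15 [[-0.0007, 0.0007, -0.0001], [-0.0014, 0.0013, -0.0002], [-0.0021, 0.002, -0.0003], [-0.0029, 0.0025, -0.0004], [-0.0037, 0.0031, -0.0005]]
30 [[-0.0008, 0.0005, -0.0001], [-0.0017, 0.0009, -0.0002], [-0.0026, 0.0013, -0.0003], [-0.0035, 0.0017, -0.0004], [-0.0044, 0.002, -0.0005]]
45 [[-0.0009, 0.0003, -0.0001], [-0.0019, 0.0005, -0.0002], [-0.0028, 0.0006, -0.0003], [-0.0038, 0.0007, -0.0004], [-0.0048, 0.0008, -0.0005]]
60 [[-0.001, 0.0, -0.0001], [-0.0019, -0.0, -0.0002], [-0.0029, -0.0001, -0.0003], [-0.0039, -0.0003, -0.0004], [-0.0048, -0.0005, -0.0005]]
75 [[-0.0009, -0.0002, -0.0001], [-0.0019, -0.0005, -0.0002], [-0.0028, -0.0009, -0.0002], [-0.0037, -0.0013, -0.0003], [-0.0045, -0.0017, -0.0004]]
90 [[-0.0008, -0.0005, -0.0001], [-0.0017, -0.001, -0.0001], [-0.0025, -0.0016, -0.0002], [-0.0032, -0.0022, -0.0002], [-0.0039, -0.0028, -0.0003]]
105 [[-0.0007, -0.0007, -0.0], [-0.0013, -0.001
[... 1560 characters left out ...]
 0.0002], [0.0039, 0.0028, 0.0003]]
285 [[0.0007, 0.0007, 0.0], [0.0013, 0.0014, 0.0001], [0.002, 0.0021, 0.0001], [0.0025, 0.0029, 0.0001], [0.0031, 0.0037, 0.0001]]
300 [[0.0005, 0.0008, 0.0], [0.0009, 0.0017, 0.0], [0.0013, 0.0026, 0.0], [0.0017, 0.0035, -0.0], [0.002, 0.0044, -0.0]]
315 [[0.0003, 0.0009, -0.0], [0.0005, 0.0019, -0.0], [0.0006, 0.0028, -0.0001], [0.0007, 0.0038, -0.0001], [0.0008, 0.0048, -0.0002]]
330 [[0.0, 0.001, -0.0], [-0.0, 0.0019, -0.0001], [-0.0001, 0.0029, -0.0002], [-0.0003, 0.0039, -0.0002], [-0.0005, 0.0048, -0.0003]]
345 [[-0.0002, 0.0009, -0.0001], [-0.0005, 0.0019, -0.0001], [-0.0009, 0.0028, -0.0002], [-0.0013, 0.0037, -0.0003], [-0.0017, 0.0045, -0.0004]]
```

>>> {"fn": "arm_command", "kwargs": {
  "plan": [
    [-0.0005, 0.0008, -0.0002, 0, 0, 0, 1],
    [-0.001, 0.0017, -0.0003, 0, 0, 0, 1],
    [-0.0016, 0.0025, -0.0004, 0, 0, 0, 1],
    [-0.0022, 0.0032, -0.0005, 0, 0, 0, 1],
    [-0.0028, 0.0039, -0.0006, 0, 0, 0, 1]
  ]
}}

```text
time: 11.38
ee_pos: [0.5193, 0.2212, 0.1281]
orientation: [-179.9, 0.1, 157.1]
force: [0.3, -4.7, 6.0]
width: 0.0248
grasp_force: 60.4
```

>>> {"fn": "arm_command", "kwargs": {
  "plan": [
    [-0.0007, 0.0007, -0.0001, 0, 0, 0, 1],
    [-0.0014, 0.0013, -0.0002, 0, 0, 0, 1],
    [-0.0021, 0.002, -0.0003, 0, 0, 0, 1],
    [-0.0029, 0.0025, -0.0004, 0, 0, 0, 1],
    [-0.0037, 0.0031, -0.0005, 0, 0, 0, 1]
  ]
}}

```text
time: 11.8
ee_pos: [0.5159, 0.2243, 0.1277]
orientation: [-179.9, 0.1, 157.1]
force: [1.4, -4.6, 5.7]
width: 0.0249
grasp_force: 60.4
```

>>> {"fn": "arm_command", "kwargs": {
  "plan": [
    [-0.0008, 0.0005, -0.0001, 0, 0, 0, 1],
    [-0.0017, 0.0009, -0.0002, 0, 0, 0, 1],
    [-0.0026, 0.0013, -0.0003, 0, 0, 0, 1],
    [-0.0035, 0.0017, -0.0004, 0, 0, 0, 1],
    [-0.0044, 0.002, -0.0005, 0, 0, 0, 1]
  ]
}}

```text
time: 12.22
ee_pos: [0.512, 0.2264, 0.1274]
orientation: [-180.0, 0.2, 157.1]
force: [2.9, -3.3, 6.1]
width: 0.025
grasp_force: 60.4
```

>>> {"fn": "arm_command", "kwargs": {
  "plan": [
    [-0.0009, 0.0003, -0.0001, 0, 0, 0, 1],
    [-0.0019, 0.0005, -0.0002, 0, 0, 0, 1],
    [-0.0028, 0.0006, -0.0003, 0, 0, 0, 1],
    [-0.0038, 0.0007, -0.0004, 0, 0, 0, 1],
    [-0.0048, 0.0008, -0.0005, 0, 0, 0, 1]
  ]
}}

```text
time: 12.63
ee_pos: [0.5075, 0.2275, 0.127]
orientation: [180.0, 0.2, 157.1]
force: [3.2, -3.1, 5.0]
width: 0.0248
grasp_force: 60.3
```

>>> {"fn": "arm_command", "kwargs": {
  "plan": [
    [-0.001, 0, -0.0002, 0, 0, 0, 1],
    [-0.0019, 0, -0.0003, 0, 0, 0, 1],
    [-0.0029, -0.0001, -0.0004, 0, 0, 0, 1],
    [-0.0039, -0.0003, -0.0005, 0, 0, 0, 1],
    [-0.0048, -0.0005, -0.0006, 0, 0, 0, 1]
  ]
}}

```text
time: 13.05
ee_pos: [0.5031, 0.2273, 0.1265]
orientation: [179.9, 0.2, 157.1]
force: [4.4, -2.4, 6.2]
width: 0.0251
grasp_force: 60.3
```

>>> {"fn": "arm_command", "kwargs": {
  "plan": [
    [-0.0009, -0.0002, -0.0001, 0, 0, 0, 1],
    [-0.0019, -0.0005, -0.0002, 0, 0, 0, 1],
    [-0.0028, -0.0009, -0.0003, 0, 0, 0, 1],
    [-0.0037, -0.0013, -0.0004, 0, 0, 0, 1],
    [-0.0045, -0.0017, -0.0005, 0, 0, 0, 1]
  ]
}}

```text
time: 13.47
ee_pos: [0.4988, 0.2258, 0.1261]
orientation: [179.9, 0.2, 157.1]
force: [4.3, -0.9, 6.0]
width: 0.025
grasp_force: 60.3
```

>>> {"fn": "arm_command", "kwargs": {
  "plan": [
    [-0.0008, -0.0005, -0.0001, 0, 0, 0, 1],
    [-0.0017, -0.001, -0.0001, 0, 0, 0, 1],
    [-0.0025, -0.0016, -0.0002, 0, 0, 0, 1],
    [-0.0032, -0.0022, -0.0002, 0, 0, 0, 1],
    [-0.0039, -0.0028, -0.0003, 0, 0, 0, 1]
  ]
}}

```text
time: 13.88
ee_pos: [0.495, 0.2234, 0.1259]
orientation: [179.8, 0.2, 157.1]
force: [4.2, 0.5, 6.1]
width: 0.0249
grasp_force: 60.2
```

>>> {"fn": "arm_command", "kwargs": {
  "plan": [
    [-0.0007, -0.0007, 0, 0, 0, 0, 1],
    [-0.0013, -0.0014, -0.0001, 0, 0, 0, 1],
    [-0.002, -0.0021, -0.0001, 0, 0, 0, 1],
    [-0.0025, -0.0029, -0.0001, 0, 0, 0, 1],
    [-0.0031, -0.0037, -0.0002, 0, 0, 0, 1]
  ]
}}

```text
time: 14.3
ee_pos: [0.492, 0.22, 0.1257]
orientation: [179.8, 0.2, 157.1]
force: [4.9, 1.6, 5.3]
width: 0.0253
grasp_force: 60.2
```

>>> {"fn": "arm_command", "kwargs": {
  "plan": [
    [-0.0005, -0.0008, 0, 0, 0, 0, 1],
    [-0.0009, -0.0017, 0, 0, 0, 0, 1],
    [-0.0013, -0.0026, 0, 0, 0, 0, 1],
    [-0.0017, -0.0035, 0, 0, 0, 0, 1],
    [-0.002, -0.0044, 0, 0, 0, 0, 1]
  ]
}}

```text
time: 14.72
ee_pos: [0.4899, 0.2159, 0.1257]
orientation: [179.8, 0.2, 157.2]
force: [4.0, 2.3, 3.9]
width: 0.0246
grasp_force: 60.1
```

>>> {"fn": "arm_command", "kwargs": {
  "plan": [
    [-0.0003, -0.0009, -0.0001, 0, 0, 0, 1],
    [-0.0005, -0.0019, -0.0001, 0, 0, 0, 1],
    [-0.0006, -0.0028, -0.0001, 0, 0, 0, 1],
    [-0.0007, -0.0038, -0.0001, 0, 0, 0, 1],
    [-0.0008, -0.0048, -0.0001, 0, 0, 0, 1]
  ]
}}

```text
time: 15.13
ee_pos: [0.489, 0.2114, 0.1257]
orientation: [179.7, 0.2, 157.2]
force: [4.0, 5.0, 6.7]
width: 0.0247
grasp_force: 60.2
```

>>> {"fn": "arm_command", "kwargs": {
  "plan": [
    [0, -0.001, 0, 0, 0, 0, 1],
    [0, -0.0019, 0, 0, 0, 0, 1],
    [0.0001, -0.0029, 0.0001, 0, 0, 0, 1],
    [0.0003, -0.0039, 0.0002, 0, 0, 0, 1],
    [0.0005, -0.0048, 0.0002, 0, 0, 0, 1]
  ]
}}

```text
time: 15.55
ee_pos: [0.4892, 0.2069, 0.1258]
orientation: [179.7, 0.1, 157.2]
force: [2.6, 6.6, 5.5]
width: 0.0247
grasp_force: 60.2
```

>>> {"fn": "arm_command", "kwargs": {
  "plan": [
    [0.0002, -0.0009, 0.0001, 0, 0, 0, 1],
    [0.0005, -0.0019, 0.0001, 0, 0, 0, 1],
    [0.0009, -0.0028, 0.0002, 0, 0, 0, 1],
    [0.0013, -0.0037, 0.0003, 0, 0, 0, 1],
    [0.0017, -0.0045, 0.0003, 0, 0, 0, 1]
  ]
}}

```text
time: 15.97
ee_pos: [0.4904, 0.2027, 0.126]
orientation: [179.7, 0.1, 157.2]
force: [0.3, 7.1, 6.3]
width: 0.025
grasp_force: 60.3
```

>>> {"fn": "arm_command", "kwargs": {
  "plan": [
    [0.0005, -0.0008, 0.0001, 0, 0, 0, 1],
    [0.001, -0.0017, 0.0002, 0, 0, 0, 1],
    [0.0016, -0.0025, 0.0003, 0, 0, 0, 1],
    [0.0022, -0.0032, 0.0004, 0, 0, 0, 1],
    [0.0028, -0.0039, 0.0005, 0, 0, 0, 1]
  ]
}}

```text
time: 16.38
ee_pos: [0.4926, 0.1989, 0.1263]
orientation: [179.7, 0.0, 157.2]
force: [0.1, 6.9, 7.1]
width: 0.0248
grasp_force: 60.3
```

>>> {"fn": "arm_command", "kwargs": {
  "plan": [
    [0.0007, -0.0007, 0.0001, 0, 0, 0, 1],
    [0.0014, -0.0013, 0.0002, 0, 0, 0, 1],
    [0.0021, -0.002, 0.0004, 0, 0, 0, 1],
    [0.0029, -0.0025, 0.0005, 0, 0, 0, 1],
    [0.0037, -0.0031, 0.0006, 0, 0, 0, 1]
  ]
}}

```text
time: 16.8
ee_pos: [0.4955, 0.1958, 0.1267]
orientation: [179.8, -0.1, 157.2]
force: [-2.2, 8.8, 7.7]
width: 0.0251
grasp_force: 60.4
```

>>> {"fn": "arm_command", "kwargs": {
  "plan": [
    [0.0008, -0.0005, 0.0001, 0, 0, 0, 1],
    [0.0017, -0.0009, 0.0002, 0, 0, 0, 1],
    [0.0026, -0.0013, 0.0003, 0, 0, 0, 1],
    [0.0035, -0.0017, 0.0004, 0, 0, 0, 1],
    [0.0044, -0.002, 0.0005, 0, 0, 0, 1]
  ]
}}

```text
time: 17.22
ee_pos: [0.4991, 0.1937, 0.127]
orientation: [179.8, -0.1, 157.2]
force: [-3.8, 7.3, 8.4]
width: 0.0246
grasp_force: 60.5
```

>>> {"fn": "arm_command", "kwargs": {
  "plan": [
    [0.0009, -0.0002, 0.0003, 0, 0, 0, 1],
    [0.0019, -0.0003, 0.0005, 0, 0, 0, 1],
    [0.0028, -0.0004, 0.0007, 0, 0, 0, 1],
    [0.0038, -0.0005, 0.0008, 0, 0, 0, 1],
    [0.0048, -0.0005, 0.0009, 0, 0, 0, 1]
  ]
}}

```text
time: 17.63
ee_pos: [0.5033, 0.1926, 0.1275]
orientation: [179.9, -0.2, 157.2]
force: [-5.2, 5.1, 7.0]
width: 0.0248
grasp_force: 60.4
```

>>> {"fn": "arm_command", "kwargs": {
  "plan": [
    [0.001, 0, 0.0001, 0, 0, 0, 1],
    [0.0019, 0, 0.0002, 0, 0, 0, 1],
    [0.0029, 0.0001, 0.0003, 0, 0, 0, 1],
    [0.0039, 0.0003, 0.0004, 0, 0, 0, 1],
    [0.0048, 0.0005, 0.0005, 0, 0, 0, 1]
  ]
}}

```text
time: 18.05
ee_pos: [0.5077, 0.1926, 0.1278]
orientation: [180.0, -0.2, 157.2]
force: [-7.4, 3.1, 6.0]
width: 0.025
grasp_force: 60.4
```

>>> {"fn": "arm_command", "kwargs": {
  "plan": [
    [0.0009, 0.0002, 0.0001, 0, 0, 0, 1],
    [0.0019, 0.0005, 0.0002, 0, 0, 0, 1],
    [0.0028, 0.0009, 0.0002, 0, 0, 0, 1],
    [0.0037, 0.0013, 0.0003, 0, 0, 0, 1],
    [0.0045, 0.0017, 0.0004, 0, 0, 0, 1]
  ]
}}

```text
time: 18.47
ee_pos: [0.5119, 0.1939, 0.1281]
orientation: [-180.0, -0.2, 157.2]
force: [-6.7, 1.8, 5.7]
width: 0.025
grasp_force: 60.4
```

>>> {"fn": "arm_command", "kwargs": {
  "plan": [
    [0.0008, 0.0005, 0.0001, 0, 0, 0, 1],
    [0.0017, 0.001, 0.0001, 0, 0, 0, 1],
    [0.0025, 0.0016, 0.0002, 0, 0, 0, 1],
    [0.0032, 0.0022, 0.0002, 0, 0, 0, 1],
    [0.0039, 0.0028, 0.0003, 0, 0, 0, 1]
  ]
}}

```text
time: 18.88
ee_pos: [0.5158, 0.1963, 0.1283]
orientation: [-179.9, -0.2, 157.2]
force: [-5.8, 0.1, 6.9]
width: 0.0251
grasp_force: 60.4
```

>>> {"fn": "arm_command", "kwargs": {
  "plan": [
    [0.0007, 0.0007, 0.0001, 0, 0, 0, 1],
    [0.0013, 0.0014, 0.0001, 0, 0, 0, 1],
    [0.002, 0.0021, 0.0002, 0, 0, 0, 1],
    [0.0025, 0.0029, 0.0002, 0, 0, 0, 1],
    [0.0031, 0.0037, 0.0002, 0, 0, 0, 1]
  ]
}}

```text
time: 19.3
ee_pos: [0.5191, 0.1996, 0.1285]
orientation: [-179.9, -0.2, 157.2]
force: [-6.0, -1.7, 5.2]
width: 0.0248
grasp_force: 60.4
```

>>> {"fn": "arm_command", "kwargs": {
  "plan": [
    [0.0005, 0.0008, 0, 0, 0, 0, 1],
    [0.0009, 0.0017, 0, 0, 0, 0, 1],
    [0.0013, 0.0026, 0, 0, 0, 0, 1],
    [0.0017, 0.0035, 0, 0, 0, 0, 1],
    [0.002, 0.0044, 0, 0, 0, 0, 1]
  ]
}}

```text
time: 19.72
ee_pos: [0.5214, 0.2037, 0.1286]
orientation: [-179.9, -0.1, 157.1]
force: [-4.7, -2.9, 6.4]
width: 0.025
grasp_force: 60.4
```

>>> {"fn": "arm_command", "kwargs": {
  "plan": [
    [0.0003, 0.0009, 0, 0, 0, 0, 1],
    [0.0005, 0.0019, 0, 0, 0, 0, 1],
    [0.0006, 0.0028, -0.0001, 0, 0, 0, 1],
    [0.0007, 0.0038, -0.0001, 0, 0, 0, 1],
    [0.0008, 0.0048, -0.0002, 0, 0, 0, 1]
  ]
}}

```text
time: 20.13
ee_pos: [0.5225, 0.2082, 0.1285]
orientation: [-179.8, -0.1, 157.1]
force: [-3.8, -4.2, 5.5]
width: 0.0253
grasp_force: 60.4
```

>>> {"fn": "arm_command", "kwargs": {
  "plan": [
    [0, 0.001, 0, 0, 0, 0, 1],
    [0, 0.0019, -0.0001, 0, 0, 0, 1],
    [-0.0001, 0.0029, -0.0002, 0, 0, 0, 1],
    [-0.0003, 0.0039, -0.0002, 0, 0, 0, 1],
    [-0.0005, 0.0048, -0.0003, 0, 0, 0, 1]
  ]
}}

```text
time: 20.55
ee_pos: [0.5225, 0.2129, 0.1284]
orientation: [-179.8, -0.0, 157.1]
force: [-2.5, -4.7, 6.3]
width: 0.0248
grasp_force: 60.5
```

>>> {"fn": "arm_command", "kwargs": {
  "plan": [
    [-0.0002, 0.0009, -0.0001, 0, 0, 0, 1],
    [-0.0005, 0.0019, -0.0001, 0, 0, 0, 1],
    [-0.0009, 0.0028, -0.0002, 0, 0, 0, 1],
    [-0.0013, 0.0037, -0.0003, 0, 0, 0, 1],
    [-0.0017, 0.0045, -0.0004, 0, 0, 0, 1]
  ]
}}

```text
time: 20.97
ee_pos: [0.5213, 0.2173, 0.1282]
orientation: [-179.9, 0.1, 157.1]
force: [-1.8, -6.2, 6.9]
width: 0.0246
grasp_force: 60.6
```

>>> {"fn": "arm_command", "kwargs": {
  "plan": [
    [-0.0004, 0.0008, -0.0001, 0, 0, 0, 1],
    [-0.0008, 0.0014, -0.0002, 0, 0, 0, 1],
    [-0.0008, 0.0014, -0.0002, 0, 0, 0, 1],
    [-0.0008, 0.0014, -0.0002, 0, 0, 0, 1],
    [-0.0008, 0.0014, -0.0002, 0, 0, 0, 1]
  ]
}}

```text
time: 21.38
ee_pos: [0.5207, 0.2188, 0.128]
orientation: [-179.9, 0.1, 157.1]
force: [-2.8, -4.9, 6.4]
width: 0.0248
grasp_force: 60.6
```

>>> {"fn": "arm_command", "kwargs": {
  "plan": [
    [0, 0, 0, 0, 0, 0, 1],
    [0, 0, 0, 0, 0, 0, 1],
    [0, 0, 0, 0, 0, 0, 1],
    [0, 0, 0, 0, 0, 0, 1]
  ]
}}

```text
time: 21.72
ee_pos: [0.5207, 0.2188, 0.128]
orientation: [-179.9, 0.1, 157.1]
force: [-1.4, -4.9, 6.2]
width: 0.0246
grasp_force: 60.6
```

```bash
python3 -c "
from h import *
s=status.sense();p=s['ee_pos'];a=np.radians(27.9);d=p[:2]-[.506,.2095]
print(p,s['force'],s['orientation'],'jig',d@[np.cos(a),np.sin(a)],d@[-np.sin(a),np.cos(a)])"
```

```text
[0.520675   0.21878357 0.12803203] [-1.36756332 -4.89136513  6.24785792] [-1.79886208e+02  5.38413326e-02  1.57116401e+02] jig 0.017313313992901126 0.00133762940723154
```

The round is closed at the screw's side (jig x 17.3, y 1.3 mm). Now lifting and carrying the tool back.

>>> {"fn": "arm_command", "kwargs": {
  "plan": [
    [0, 0, 0.003, 0, 0, 0, 1],
    [0, 0, 0.02, 0, 0, 0, 1],
    [0, 0, 0.05, 0, 0, 0, 1],
    [0, 0, 0.08, 0, 0, 0, 1],
    [0, 0, 0.0927, 0, 0, 0, 1]
  ]
}}

```text
time: 22.13
ee_pos: [0.5218, 0.2204, 0.2239]
orientation: [179.9, 0.2, 157.2]
force: [-0.1, 0.4, -1.0]
width: 0.0248
grasp_force: 59.4
```

>>> {"fn": "arm_command", "kwargs": {
  "plan": [
    [0.005, -0.03, 0, 0, 0, 0, 1],
    [0.01, -0.07, 0, 0, 0, 0, 1],
    [0.02, -0.11, 0, 0, 0, 0, 1],
    [0.03, -0.15, 0, 0, 0, 0, 1],
    [0.037, -0.19, 0, 0, 0, 0, 1]
  ]
}}

```text
time: 22.55
ee_pos: [0.558, 0.0283, 0.2204]
orientation: [180.0, 0.0, 157.2]
force: [1.0, 0.6, -1.1]
width: 0.025
grasp_force: 59.5
```

>>> {"fn": "arm_command", "kwargs": {
  "plan": [
    [0.005, -0.04, 0, 0, 0, 0, 1],
    [0.01, -0.08, 0, 0, 0, 0, 1],
    [0.02, -0.12, 0, 0, 0, 0, 1],
    [0.03, -0.16, 0, 0, 0, 0, 1],
    [0.0388, -0.19, 0, 0, 0, 0, 1]
  ]
}}

```text
time: 22.97
ee_pos: [0.5965, -0.1632, 0.2201]
orientation: [-180.0, -0.0, 157.1]
force: [-0.3, 0.5, -1.4]
width: 0.0247
grasp_force: 59.5
```

>>> {"fn": "arm_command", "kwargs": {
  "plan": [
    [0, -0.015, -0.02, 0, 0, 0, 1],
    [0, -0.0288, -0.05, 0, 0, 0, 1],
    [0, -0.0288, -0.07, 0, 0, 0, 1],
    [0, -0.0288, -0.08, 0, 0, 0, 1],
    [0, -0.0288, -0.08, 0, 0, 0, 1]
  ]
}}

```text
time: 23.38
ee_pos: [0.5948, -0.188, 0.1378]
orientation: [180.0, -0.3, 157.1]
force: [-0.8, 0.7, -0.9]
width: 0.0246
grasp_force: 59.4
```

>>> {"fn": "arm_command", "kwargs": {
  "plan": [
    [0, 0, 0, 0, 0, 0, 1],
    [0, 0, 0, 0, 0, 0, 1]
  ]
}}

```text
time: 23.55
ee_pos: [0.5974, -0.1886, 0.142]
orientation: [180.0, 0.1, 157.2]
force: [0.1, -0.5, -0.6]
width: 0.0245
grasp_force: 59.4
```

```bash
python3 - <<'E'
from h import *
s=status.sense(); e=s["ee_pos"]; print(s["time"],e,s["orientation"],s["force"])
out=[]
for c in("side","scene"):
    im,D=imaging.get_image(c); K,T=cal(c)
    q=K@(T@np.r_[e[0]-.001,e[1],e[2]-.042,1])[:3]; q=(q/q[2])[:2]; x,y=map(int,q); print(c,q[::-1])
    out.append(cv2.resize(im[y-60:y+60,x-40:x+40],None,fx=5,fy=5,interpolation=1))
cv2.imwrite("pics/back.png",np.hstack(out))
E
```

```text
23.55 [ 0.59744952 -0.18864006  0.14201577] [1.79993370e+02 1.16243840e-01 1.57197666e+02] [ 0.06094977 -0.4602836  -0.64738082]
side [225.46855984 295.32785186]
scene [222.48824664 214.16059365]
```

View pics/back.png

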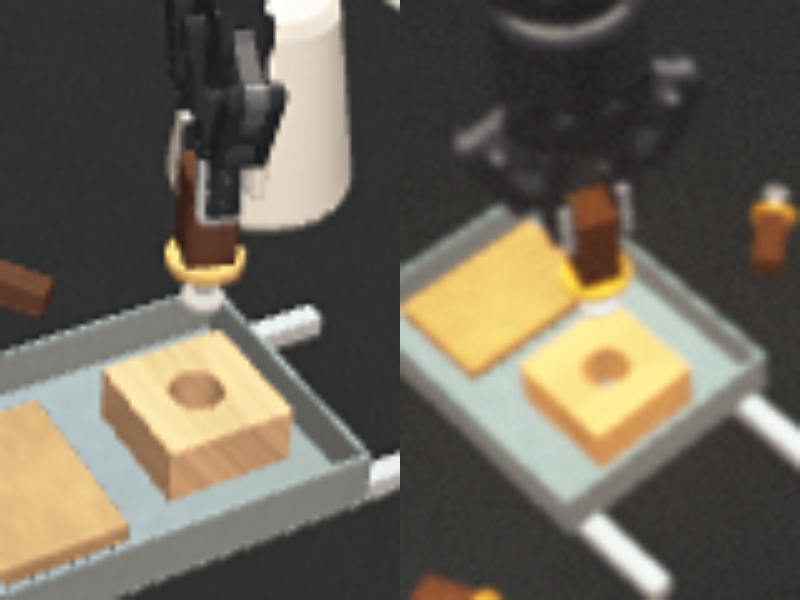

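The tool hangs upright above the empty hole (hole at side crop [390,197], scene crop [367,605]). I'll lower it slowly and watch the force.

>>> {"fn": "arm_command", "kwargs": {
  "plan": [
    [0, 0, -0.015, 0, 0, 0, 1],
    [0, 0, -0.03, 0, 0, 0, 1],
    [0, 0, -0.042, 0, 0, 0, 1],
    [0, 0, -0.048, 0, 0, 0, 1],
    [0, 0, -0.048, 0, 0, 0, 1]
  ]
}}

```text
time: 24.07
ee_pos: [0.5962, -0.1885, 0.092]
orientation: [180.0, -0.1, 157.2]
force: [0.3, 0.6, -2.1]
width: 0.0251
grasp_force: 59.4
```

>>> {"fn": "arm_command", "kwargs": {
  "plan": [
    [0, 0, -0.002, 0, 0, 0, 1],
    [0, 0, -0.004, 0, 0, 0, 1],
    [0, 0, -0.006, 0, 0, 0, 1],
    [0, 0, -0.008, 0, 0, 0, 1],
    [0, 0, -0.01, 0, 0, 0, 1]
  ]
}}

```text
time: 24.48
ee_pos: [0.5967, -0.189, 0.0827]
orientation: [-180.0, 0.0, 157.2]
force: [-0.3, 0.6, 0.2]
width: 0.0248
grasp_force: 59.4
```

Commanded z is 0.082 and the tip is in the hole with no contact force. Continuing to just above seating.

>>> {"fn": "arm_command", "kwargs": {
  "plan": [
    [0, 0, -0.004, 0, 0, 0, 1],
    [0, 0, -0.008, 0, 0, 0, 1],
    [0, 0, -0.012, 0, 0, 0, 1],
    [0, 0, -0.016, 0, 0, 0, 1],
    [0, 0, -0.019, 0, 0, 0, 1]
  ]
}}

```text
time: 24.9
ee_pos: [0.5963, -0.1888, 0.0628]
orientation: [180.0, -0.0, 157.2]
force: [-0.3, -0.9, -1.3]
width: 0.025
grasp_force: 59.4
```

>>> {"fn": "arm_command", "kwargs": {
  "plan": [
    [0, 0, -0.001, 0, 0, 0, 1],
    [0, 0, -0.002, 0, 0, 0, 1],
    [0, 0, -0.0025, 0, 0, 0, 1],
    [0, 0, -0.003, 0, 0, 0, 1],
    [0, 0, -0.003, 0, 0, 0, 1]
  ]
}}

```text
time: 25.32
ee_pos: [0.5964, -0.1889, 0.0614]
orientation: [-180.0, 0.0, 157.2]
force: [-3.5, 1.2, 7.1]
width: 0.0251
grasp_force: 60.5
```

Seated: same height as at the grasp (0.0614), 7 N. Releasing.

>>> {"fn": "arm_command", "kwargs": {
  "plan": [
    [0, 0, 0, 0, 0, 0, 0.3],
    [0, 0, 0, 0, 0, 0, 0],
    [0, 0, 0, 0, 0, 0, -0.5],
    [0, 0, 0, 0, 0, 0, -1],
    [0, 0, 0, 0, 0, 0, -1]
  ],
  "squeeze": 20
}}

```text
time: 25.73
ee_pos: [0.5965, -0.1889, 0.0604]
orientation: [180.0, -0.0, 157.2]
force: [0.3, 0.5, 0.4]
width: 0.0765
grasp_force: 0.0
```

>>> {"fn": "arm_command", "kwargs": {
  "plan": [
    [0, 0, 0, 0, 0, 0, -1],
    [0, 0, 0, 0, 0, 0, -1],
    [0, 0, 0, 0, 0, 0, -1],
    [0, 0, 0, 0, 0, 0, -1],
    [0, 0, 0, 0, 0, 0, -1]
  ]
}}

```text
time: 26.15
ee_pos: [0.5965, -0.1889, 0.0605]
orientation: [-180.0, -0.0, 157.2]
force: [1.1, -0.2, 0.9]
width: 0.0854
grasp_force: 0.0
```

>>> {"fn": "arm_command", "kwargs": {
  "plan": [
    [0, 0, 0.02, 0, 0, 0, -1],
    [0, 0, 0.05, 0, 0, 0, -1],
    [0, 0, 0.09, 0, 0, 0, -1],
    [0, 0, 0.13, 0, 0, 0, -1],
    [0, 0, 0.16, 0, 0, 0, -1]
  ]
}}

```text
time: 26.57
ee_pos: [0.597, -0.1891, 0.2239]
orientation: [-180.0, 0.1, 157.2]
force: [1.1, -1.2, 0.6]
width: 0.0857
grasp_force: 0.0
```

>>> {"fn": "arm_command", "kwargs": {
  "plan": [
    [-0.02, 0.01, 0.03, 0, 0, 0, -1],
    [-0.05, 0.02, 0.06, 0, 0, 0, -1],
    [-0.05, 0.02, 0.09, 0, 0, 0, -1],
    [-0.05, 0.02, 0.1, 0, 0, 0, -1],
    [-0.05, 0.02, 0.1, 0, 0, 0, -1]
  ]
}}

```text
time: 26.98
ee_pos: [0.5474, -0.1693, 0.324]
orientation: [-180.0, 0.3, 157.2]
force: [1.1, -1.1, -0.2]
width: 0.0852
grasp_force: 0.0
```

>>> {"fn": "arm_command", "kwargs": {
  "plan": [
    [0, 0, 0, 0, 0, 0, -1],
    [0, 0, 0, 0, 0, 0, -1],
    [0, 0, 0, 0, 0, 0, -1]
  ]
}}

```text
time: 27.23
ee_pos: [0.5461, -0.1688, 0.319]
orientation: [180.0, -0.1, 157.2]
force: [-0.4, 0.1, -0.7]
width: 0.0856
grasp_force: 0.0
```

```bash
python3 look.py w3 && python3 - <<'E'
from h import *
d=np.load("w3.npz"); KT=(d["K"],d["T"]); D=d["D"].astype(float); P=cloud("wrist",D,KT)
r=np.hypot(P[...,0]-.597,P[...,1]+.189)
for lo,hi,R in((.097,.113,.04),(.042,.0495,.07)):
    Q=P[(D>0)&(r<R)&(P[...,2]>lo)&(P[...,2]<hi)]
    print(len(Q),np.median(Q[:,2]),cv2.minAreaRect((Q[:,:2]*1000).astype(np.float32)))
im,_=imaging.get_image("side"); cv2.imwrite("pics/end.png",cv2.resize(im[190:290,220:350],None,fx=5,fy=5,interpolation=1))
E
```

```text
27.2333 [ 0.5461 -0.1688  0.319 ] [ 1.8000e+02 -1.3000e-01  1.5715e+02] [-0.44  0.14 -0.73]
472 0.10538221515703819 ((595.0836791992188, -188.85946655273438), (25.38263511657715, 25.357770919799805), 67.09963989257812)
1855 0.047704729612586205 ((606.0289916992188, -189.68368530273438), (93.35340881347656, 90.4213638305664), 84.86141967773438)
```

View pics/end.png

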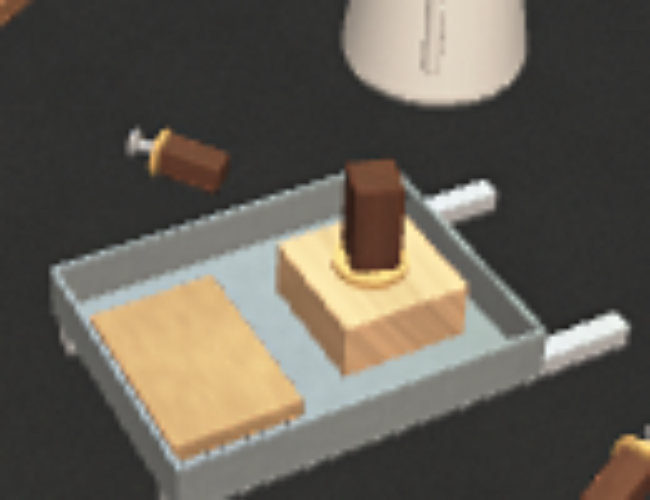

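The tool stands upright in its stand with the flange flat on the block at [265,370]. Its top is at 0.1054 m, as before.

```bash
python3 -c "
from bench import robot; print(robot.job_done())"
```

```text
the job is handed in; nothing more can be done
None
```

I ran the blade once round the tube's inner edge in about 10.4 s, at roughly 6–13 N as sampled every 15°, put the tool back upright and fully down in its stand, released it, and handed the job in (no verdict was returned).

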